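# Put the stacked shoe heels back with their mates

### The arm

A 7-joint arm with a two-finger parallel gripper is mounted at the origin on the work surface. World frame = base frame: x ahead of the robot, y to its left, z up, the work surface at z = 0. Lengths are in m, angles in rad, forces in N, time in s.
With the tool pointing down it reaches from about 0.4 to 0.9 m from the base axis. Payload 5.6 kg.
Tool frame: the origin (TCP) lies midway between the tips of the shut fingers; the grasp point (between the pads) lies 19 mm behind it; y points along the fingers, z is the direction in which the jaws open and shut, and the axes are right-handed (so a half turn about y gives the same grasp; the last joint's range is limited). The gripper opens to 92 mm and grips with 3 to 60 N. Pads are 20 mm wide; open, the fingers measure 128 mm over their backs; the gripper's body (75 mm by 189 mm) begins 69 mm behind the grasp point.
Start: joints at [-1.209, 0.468, -0.012, 1.603, 0.006, 1.071, -0.056], TCP at [0.256, 0.597, 0.215] pointing down, gripper open.
Joint ranges: [-2.53, 2.53], [-0.31, 2.02], [-1.57, 1.55], [0.28, 2.44], [-1.29, 4.43], [0.15, 1.84], [-2.92, 2.92]. Speed limits (rad/s): [2.57, 2.57, 3.14, 3.14, 3.14, 3.14, 3.14].

### API

Orientations are given as a 3x3 rotation matrix whose columns are the frame's x, y, z axes.
In Python, from station import env, effector, solver, viewer, workorder, search_frame, tip_of gives the robot as it stands. Calls block until the motion is done:
- env.reach(position, orientation): joint-space move of the TCP to a pose.
- env.movel(position, frame=None, rate=0.15): straight line of the TCP; frame=None keeps the orientation; rate is the mean speed in m/s.
- env.goto_joints(angles): joint-space move.
- effector.release() and effector.grasp(squeeze=None): open the fingers fully, or close them until they stop; squeeze is the grip in N (None keeps the last).
- env.pause(seconds).
- solver.inverse_kinematics(position, orientation): joint angles nearest the present ones, or None.
- env.sense(): the state.
- viewer.read_camera(name): name is "scene" or "top"; returns (picture, depth): 420x560x3 uint8, red, green, blue; 420x560 float32, m along the optical axis (not along the pixel's ray), 0 where there is no reading.
- viewer.camera_info(name): a dict with "intrinsics" (3x3 intrinsics, pixels), "eye" and "rotation" of the camera in the world. Camera axes: x right, y up, looking along -z (the intrinsics and any distortion apply to the point x, -y, -z); pixel columns grow to the right and rows downward; lengths in m; the calibration is good to about 2 mm. A picture is of the moment at which its call begins. camera_info takes no time and is no camera call.
A pose or a line that the arm cannot do raises env.PlanningError and nothing moves.
- workorder.finish_job(): hands the job in, once; it reports no verdict.
Trained networks look in the newest picture that a camera, given by its name, has taken for a name from the list of things; names that differ only in an ending like _2 or _b are one class to them, and where a whole thing is asked for, a point or a joint stands for the part that bears it (a point fixed in the world has none). Each returns a list of dicts, best first, with "score" (0 to 1); they miss things now and then, are a little off and sometimes report something else, mostly with a low value. They report only what shows in the picture. A call takes as long as a camera call.
- search_frame(camera, name): "at" ([x, y, z] in m, in world coordinates, good to about 4 mm: the middle of the surface that is visible of it).
- tip_of(camera, name): "at" ([x, y, z] in m, in world coordinates, good to about 4 mm: a listed point, or the origin of a listed thing).
The state is a dict: "t": time; "joint_positions": joint angles; "joint_velocities": joint speeds; "tau": joint torques, N m; "ee_pos": TCP position; "tcp_rot": TCP orientation; "wrist_force": force on the tool from outside, world axes, zero at the start; "moment": the same for the moment, N m; "gripper_width": finger opening in m.
Only numpy, scipy, OpenCV 4.12 (cv2) and the standard library are available. Lean on these libraries where they do the work, as an engineer would, in place of code of your own. Each camera call takes 0.05 s, during which the arm holds its last target.

### The job

Four finished shoe heels are stacked on the cobbler's bench, and each grey tray holds the mate of one of them. Take the stack apart from the top, one heel at a time, and stand each heel upright in the middle of the empty half of the tray that holds its mate (same shape and size), lined up with the mate and with its flat front facing the same way. Set the heels down gently rather than dropping them, and leave the dye bottle and the wax tin where they are.

Things in the scene. Friction and masses are not known exactly. Their poses are not given: they have to be found in the camera images.
- heel_slim: Loose small slim heel, 34 long x 30 wide x 40 high (mm), rounded back; on top of the stack. Upright block of stacked brown leather, black rubber below, light nailed seat on top, vertical sides; rigid, 30 to 130 g. Origin: centre of its underside; x along its length from the flat front (-x, roughly towards the robot at the start) to the back (+x), y across its width, z up.
- heel_middle: Loose middle-sized heel, 44 long x 40 wide x 34 high (mm), rounded back; second from the top. Upright block of stacked brown leather, black rubber below, light nailed seat on top, vertical sides; rigid, 30 to 130 g. Origin: centre of its underside; x along its length from the flat front (-x, roughly towards the robot at the start) to the back (+x), y across its width, z up.
- heel_square: Loose square-backed heel, 54 long x 48 wide x 30 high (mm), a plain rectangular block; third from the top. Upright block of stacked brown leather, black rubber below, light nailed seat on top, vertical sides; rigid, 30 to 130 g. Origin: centre of its underside; x along its length from the flat front (-x, roughly towards the robot at the start) to the back (+x), y across its width, z up.
- heel_broad: Loose broad low heel, 62 long x 56 wide x 26 high (mm), rounded back; bottom of the stack, standing on the bench. Upright block of stacked brown leather, black rubber below, light nailed seat on top, vertical sides; rigid, 30 to 130 g. Origin: centre of its underside; x along its length from the flat front (-x, roughly towards the robot at the start) to the back (+x), y across its width, z up.
- tray_slim: Fixed grey tray, 116 (x) x 160 (y) mm; floor top at 4, rim top at 10, rim 4 wide. In its +y half stands the fixed mate of heel_slim, a rounded-back heel, also 34 x 30 x 40 mm, 38 mm along +y from the tray's centre, flat front to -x. The -y half is empty, its middle 38 mm along -y. Origin: centre of the tray's underside; z up.
- tray_middle: Fixed grey tray, 116 (x) x 160 (y) mm; floor top at 4, rim top at 10, rim 4 wide. In its +y half stands the fixed mate of heel_middle, a rounded-back heel, also 44 x 40 x 34 mm, 38 mm along +y from the tray's centre, flat front to -x. The -y half is empty, its middle 38 mm along -y. Origin: centre of the tray's underside; z up.
- tray_square: Fixed grey tray, 116 (x) x 160 (y) mm; floor top at 4, rim top at 10, rim 4 wide. In its +y half stands the fixed mate of heel_square, a rectangular heel, also 54 x 48 x 30 mm, 38 mm along +y from the tray's centre, flat front to -x. The -y half is empty, its middle 38 mm along -y. Origin: centre of the tray's underside; z up.
- tray_broad: Fixed grey tray, 116 (x) x 160 (y) mm; floor top at 4, rim top at 10, rim 4 wide. In its +y half stands the fixed mate of heel_broad, a rounded-back heel, also 62 x 56 x 26 mm, 38 mm along +y from the tray's centre, flat front to -x. The -y half is empty, its middle 38 mm along -y. Origin: centre of the tray's underside; z up.
- dye_bottle: Loose bystander: small dark dye bottle with black cap, diameter 36, 60 high (mm), standing on the bench. Origin: centre of its underside.
- wax_tin: Loose bystander: small flat round wax tin, diameter 40, 20 high (mm), lying on the bench. Origin: centre of its underside.

How it is judged:
By the outcome, as a careful person would: the job done as asked, in the order asked, and still so for the second after the job is handed in, with the robot touching nothing.
It also fails if it takes over 118 s, if anything falls off the work surface, if the arm or the gripper's body presses on something with over 40 N, if the wrist force passes 120 N, or if a joint passes its speed limit or range.

## Working session

There is one attempt and no reset: what is moved stays moved. The work goes in short steps, each a Python script; the robot and the scene stay as the last script left them, time stands still between calls to the robot, and variables do not carry over. Pictures are saved under pics/ and viewed, and the job is handed in when it is done.

```bash
ls; mkdir -p pics
python3 - <<'E'
from station import env, effector, solver, viewer, workorder, search_frame, tip_of
import cv2, numpy as np
np.set_printoptions(precision=4,suppress=True)
for c in ["scene","top"]:
    p,d=viewer.read_camera(c); cv2.imwrite(f"pics/{c}0.png",p[:,:,::-1]); np.save(f"pics/{c}0.npy",d)
    i=viewer.camera_info(c); print(c,i)
    for n in ["heel_slim","heel_middle","heel_square","heel_broad","tray_slim","tray_middle","tray_square","tray_broad","dye_bottle","wax_tin"]:
        print(n,[(np.round(r["at"],4).tolist(),round(r["score"],2)) for r in tip_of(c,n)][:3])
print(env.sense())
E
```

```text
pics
scene {'intrinsics': array([[507.9823,   0.    , 274.8519],
       [  0.    , 507.9823, 202.8111],
       [  0.    ,   0.    ,   1.    ]]), 'eye': array([1.2101, 0.0201, 0.8388]), 'rotation': array([[-0.0272, -0.7394,  0.6727],
       [ 0.9996, -0.0265,  0.0113],
       [ 0.0094,  0.6727,  0.7399]])}
heel_slim [([0.4563, 0.2642, 0.0929], 0.76)]
heel_middle [([0.4593, 0.2668, 0.0602], 0.81)]
heel_square [([0.4568, 0.2636, 0.0266], 0.58)]
heel_broad [([0.4569, 0.2677, 0.0003], 0.54)]
tray_slim [([0.4501, -0.2655, 0.0023], 0.94)]
tray_middle [([0.4452, -0.0041, -0.0014], 0.62)]
tray_square [([0.6438, -0.2373, 0.0016], 0.96)]
tray_broad [([0.6393, -0.0063, -0.0014], 0.66), ([0.4392, 0.129, -0.0034], 0.48)]
dye_bottle [([0.4376, 0.1249, 0.0013], 0.61), ([0.4571, 0.2684, -0.0036], 0.23)]
wax_tin [([0.4444, -0.1335, 0.0028], 0.58), ([0.4394, 0.1258, 0.0009], 0.31)]
top {'intrinsics': array([[447.0028,   0.    , 279.0307],
       [  0.    , 447.0028, 217.3245],
       [  0.    ,   0.    ,   1.    ]]), 'eye': array([ 0.3895, -0.0172,  0.814 ]), 'rotation': array([[ 0.0562,  0.9764, -0.20
[... 524 characters left out ...]
1, -0.005, -0.0061], 0.66)]
dye_bottle [([0.4443, 0.1251, -0.0018], 0.83)]
wax_tin [([0.443, -0.1321, -0.004], 0.56)]
{'t': 1.1, 'joint_positions': array([-1.209 ,  0.4675, -0.0116,  1.6027,  0.006 ,  1.0714, -0.0563]), 'joint_velocities': array([ 0.0007,  0.0003, -0.0003,  0.0016,  0.0008, -0.0003, -0.0003]), 'tau': array([ -0.0004, -52.0431,  -0.0131, -24.4052,  -0.0568,   0.0113,
         0.    ]), 'ee_pos': array([0.256 , 0.5975, 0.2146]), 'tcp_rot': array([[ 0.9191,  0.0001,  0.3939],
       [-0.3939,  0.0001,  0.9191],
       [ 0.0001, -1.    ,  0.0001]]), 'wrist_force': array([-0.6762,  0.5486, -0.4944]), 'moment': array([0.0026, 0.0113, 0.0234]), 'gripper_width': 0.09181925143164127}
```

View pics/scene0.png

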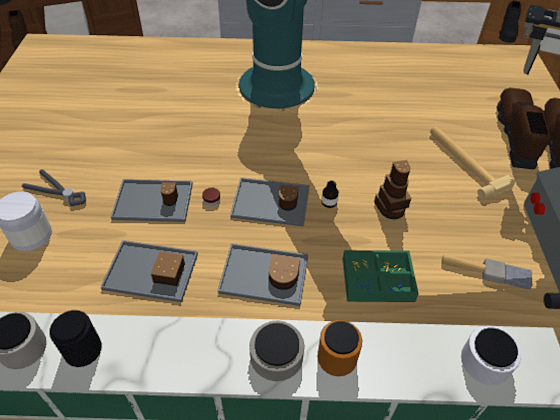

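View pics/top0.png

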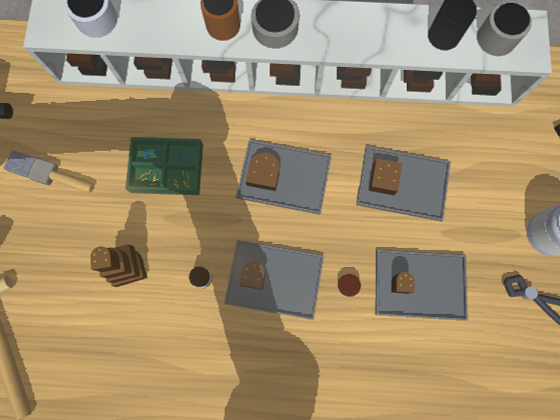

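The top view shows the stack at about (118,265) px, with the slim heel on top at (102,258). The slim tray is at (421,284), middle at (275,280), square at (404,182) and broad at (284,176). The bottle is at (200,276) and the tin at (349,285). Next I measure the yaws and the exact poses from colour and depth.

```bash
cat > geo.py <<'E'
import numpy as np, cv2
from station import viewer
def cloud(cam,d):
    i=viewer.camera_info(cam);K=i["intrinsics"]
    v,u=np.mgrid[0:d.shape[0],0:d.shape[1]]
    x=(u-K[0,2])/K[0,0]*d; y=(v-K[1,2])/K[1,1]*d
    P=np.stack([x,-y,-d],-1)@np.array(i["rotation"]).T+i["eye"]
    P[d<=0]=np.nan
    return P
def project(cam,P):
    i=viewer.camera_info(cam);K=i["intrinsics"]
    q=(np.asarray(P)-i["eye"])@np.array(i["rotation"])
    return np.stack([K[0,0]*q[...,0]/-q[...,2]+K[0,2],K[1,1]*-q[...,1]/-q[...,2]+K[1,2]],-1)
def rectify(cam,img,cx,cy,z,half=0.1,res=0.0005):
    n=int(2*half/res)
    # rows: x decreasing, cols: y decreasing
    r,c=np.mgrid[0:n,0:n]
    X=cx+half-(r+.5)*res; Y=cy+half-(c+.5)*res
    uv=project(cam,np.stack([X,Y,np.full_like(X,z)],-1)).astype(np.float32)
    return cv2.remap(img,uv[...,0],uv[...,1],cv2.INTER_LINEAR)
E
python3 - <<'E'
from geo import *
np.set_printoptions(precision=4,suppress=True)
T=dict(slim=(.4525,-.266),middle=(.446,-.002),square=(.641,-.237),broad=(.642,-.005))
H=dict(slim=.04,middle=.034,square=.03,broad=.026)
for c in ["top","scene"]:
    img=cv2.imread(f"pics/{c}0.png"); P=cloud(c,np.load(f"pics/{c}0.npy"))
    # bench plane noise
    m=(np.abs(P[...,0]-.35)<.03)&(np.abs(P[...,1]+.3)<.03); print(c,"bench z",np.nanmean(P[m][:,2]),np.nanstd(P[m][:,2]))
    hsv=cv2.cvtColor(img,cv2.COLOR_BGR2HSV).astype(int)
    for n,(x,y) in T.items():
        near=(np.abs(P[...,0]-x)<.1)&(np.abs(P[...,1]-y)<.115)
        g=near&(hsv[...,1]<70)&(P[...,2]<.02)
        q=P[g]; r=cv2.minAreaRect((q[:,:2]*1000).astype(np.float32))
        print(n,"tray rect",np.round(r[0],1),np.round(r[1],1),round(r[2],2),"n",g.sum(),"z",np.nanmedian(q[:,2]))
        h=H[n]; t=near&(np.abs(P[...,2]-h-.004)<.004); q=P[t]
        if len(q)>5:
            r=cv2.minAreaRect((q[:,:2]*1000).astype(np.float32)); print("   mate",np.round(r[0],1),np.round(r[1],1),round(r[2],2),len(q),np.median(q[:,2]))
    for n,h in dict(slim=.13,middle=.09,square=.056,broad=.026).items():
        t=(np.abs(P[...,0]-.457)<.08)&(np.abs(P[...,1]-.265)<.08)&(np.abs(P[...,2]-h)<.004); q=P[t]
        if len(q)>5:
            r=cv2.minAreaRect((q[:,:2]*1000).astype(np.float32)); print("heel",n,np.round(r[0],1),np.round(r[1],1),round(r[2],2),len(q),np.median(q[:,2]))
img=cv2.imread("pics/top0.png")
L=[rectify("top",img,.4525,-.266,.01),rectify("top",img,.446,-.002,.01),rectify("top",img,.641,-.237,.01),rectify("top",img,.642,-.005,.01)]
cv2.imwrite("pics/rect0.png",cv2.resize(np.vstack([np.hstack(L[2:4]),np.hstack(L[:2])]),(600,600)))
hl=[rectify("top",img,.457,.265,z,half=.05,res=.00025) for z in (.13,.09,.056,.026)]
cv2.imwrite("pics/stack0.png",cv2.resize(np.vstack([np.hstack(hl[:2]),np.hstack(hl[2:])]),(600,600)))
E
```

```text
top bench z 0.0017551188673128396 0.001405486533694606
slim tray rect [ 454.4 -265.4] [160.7 117.9] 89.86 n 5523 z 0.0060739668456587514
   mate [ 453.2 -227.6] [30.3 33.6] 88.66 321 0.04551528512015779
middle tray rect [451.1  13.6] [193.8 117.7] 83.0 n 5277 z 0.005739646836176782
   mate [452.9  63.4] [98.5 44.2] 87.62 547 0.039227329353189955
square tray rect [ 642.5 -235. ] [159.9 121.6] 81.81 n 4310 z 0.006124177625190186
   mate [ 645.9 -197.3] [48. 55.] 82.1 742 0.035648583997240635
broad tray rect [643.7  -9.1] [162.2 122.2] 81.95 n 4129 z 0.005908161113022836
   mate [646.  27.] [56.  62.2] 81.5 877 0.031408535733093546
heel slim [457.6 263. ] [33.5 30.9] 13.31 407 0.13101004899103275
heel middle [456.6 262.1] [43.3 40.5] 16.2 209 0.09101943308313087
heel square [457.5 262.3] [54.3 48.6] 17.93 260 0.0571357583661965
heel broad [446.2 246.1] [41.3 74.8] 63.46 159 0.027137758023521474
scene bench z 0.0014956699743940345 0.001621888701773726
slim tray rect [ 451.2 -248.4] [123.1 191.6] 0.17 n 2684 z 0.005612967163665272
   mate [ 451.2 -227.1] [36.9 30.8] 1.0 168 0.04457451126113071
middle tray rect [448.8  14.2] [193.6 120.2] 82.93 n 2560 z 0.005537197259421922
   mate [453.1  63.1] [96.6 46.9] 84.92 274 0.03865570008026653
square tray rect [ 639.3 -233.8] [161.1 119.3] 81.64 n 3352 z 0.005389768166430775
   mate [ 644.2 -196.6] [49.1 56.3] 82.74 614 0.03489574979184207
broad tray rect [656.  -11.6] [160.2 151.5] 81.74 n 3330 z 0.005248721448961768
   mate [644.7  28.4] [56.6 64.2] 84.03 714 0.030557936410915476
heel slim [457.7 264. ] [38.3 31.5] 9.95 182 0.13057298573131526
heel middle [459.8 258.4] [49.2 35. ] 75.64 119 0.09038120214781953
heel square [456.8 263.4] [54.6 51.5] 15.98 185 0.056862431204861785
heel broad [467.7 251.5] [74.4 33.1] 54.22 107 0.02635163693020115
```

View pics/rect0.png

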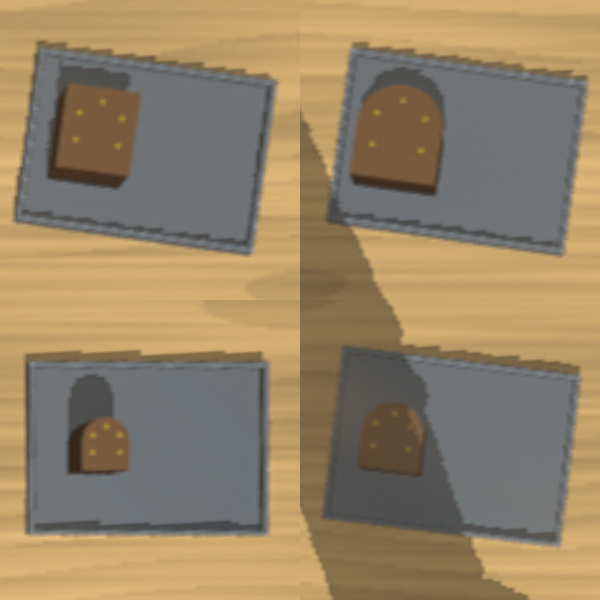

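View pics/stack0.png

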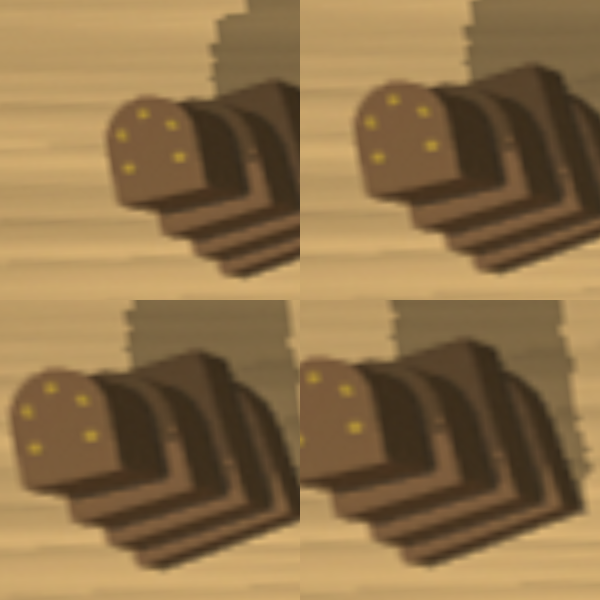

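```bash
cat >> geo.py <<'E'
def rays_to_plane(cam,uv,z):
    i=viewer.camera_info(cam);K=i["intrinsics"]
    d=np.stack([(uv[:,0]-K[0,2])/K[0,0],-(uv[:,1]-K[1,2])/K[1,1],-np.ones(len(uv))],-1)@np.array(i["rotation"]).T
    e=np.array(i["eye"]); s=(z-e[2])/d[:,2]
    return e+d*s[:,None]
def comp(mask):
    n,l,st,c=cv2.connectedComponentsWithStats(mask.astype(np.uint8),connectivity=4)
    if n<2: return mask
    return l==1+np.argmax(st[1:,4])
def rect(cam,mask,z):
    v,u=np.nonzero(mask); q=rays_to_plane(cam,np.stack([u,v],-1).astype(float),z)[:,:2]*1000
    r=cv2.minAreaRect(q.astype(np.float32)); (a,b),an=r[1],r[2]
    yaw=(an+45)%90-45
    if abs(yaw-an)>45 : a,b=b,a
    return np.round([r[0][0],r[0][1],a,b,yaw],1), len(u)   # centre, size x, size y, yaw deg
def top_face(cam,d,xy,h,rad=.045,tol=.004,zb=.0012):
    P=cloud(cam,d)
    m=(np.hypot(P[...,0]-xy[0],P[...,1]-xy[1])<rad)&(np.abs(P[...,2]-h-zb)<tol)
    return rect(cam,comp(m),h)
def tray(cam,img,d,xy):
    P=cloud(cam,d); hsv=cv2.cvtColor(img,cv2.COLOR_BGR2HSV).astype(int)
    m=(np.abs(P[...,0]-xy[0])<.085)&(np.abs(P[...,1]-xy[1])<.1)&(hsv[...,1]<70)&(P[...,2]<.018)
    return rect(cam,comp(m),.01)
T=dict(slim=(.4525,-.266),middle=(.446,-.002),square=(.641,-.237),broad=(.642,-.005))
H=dict(slim=.04,middle=.034,square=.03,broad=.026)
L=dict(slim=34,middle=44,square=54,broad=62)
E
python3 - <<'E'
from geo import *
np.set_printoptions(precision=1,suppress=True)
from station import env, solver
for c in ["top","scene"]:
    img=cv2.imread(f"pics/{c}0.png"); d=np.load(f"pics/{c}0.npy")
    for n in T:
        t=tray(c,img,d,T[n])[0]; xy=np.array(T[n])+[.005,.038]
        m=top_face(c,d,xy,H[n]+.004)[0]; print(c,n,"tray",t,"mate",m)
        a=np.radians(m[4]); print("    centre from mate",m[:2]-38*np.array([-np.sin(a),np.cos(a)]))
    for n,h in dict(slim=.13,middle=.09,square=.056).items(): print(c,"heel",n,top_face(c,d,(.457,.265),h))
P=cloud("top",np.load("pics/top0.npy")); 
q=P[(P[...,2]>.1)&(P[...,0]>.6)]; print("shelf min x",np.nanmin(q[:,0]))
R=lambda yaw,s: np.array([[-np.sin(yaw)*-s*-1,0,s*np.cos(yaw)],[0,0,s*np.sin(yaw)],[0,-1,0]])
def R(yaw,s):
    z=s*np.array([np.cos(yaw),np.sin(yaw),0]);y=np.array([0,0,-1.]);return np.stack([np.cross(y,z),y,z],1)
for s in (1,-1):
  for p,yaw in [((.457,.264,.18),.24),((.457,.264,.10),.24),((.45,-.304,.15),0),((.44,-.04,.15),-.12),((.636,-.272,.15),-.14),((.636,-.272,.01),-.14),((.637,-.04,.15),-.14),((.637,-.04,.013),-.14)]:
    q=solver.inverse_kinematics(np.array(p),R(yaw,s)); print(s,p,None if q is None else np.round(q,2))
print(env.sense()["t"])
E
```

```text
top slim tray [ 453.6 -264.6  116.2  161.5   -0.2] mate [ 453.2 -227.    33.9   30.6   -0.4]
    centre from mate [ 452.9 -265. ]
top middle tray [448.4  -3.3 116.4 159.9  -7. ] mate [452.4  33.9  43.5  40.   -7. ]
    centre from mate [447.8  -3.8]
top square tray [ 640.2 -234.2  118.9  160.9   -8. ] mate [ 646.2 -197.8   54.9   48.3   -8.3]
    centre from mate [ 640.7 -235.4]
top broad tray [641.   -9.5 118.8 160.9  -8.1] mate [646.   27.1  63.   56.   -8.4]
    centre from mate [640.4 -10.5]
top heel slim (array([457.7, 263.5,  33.9,  30.6,  12.8]), 401)
top heel middle (array([456.5, 262.4,  42.9,  40.8,  16.4]), 208)
top heel square (array([457.5, 262.4,  54.4,  49.9,  18.2]), 260)
scene slim tray [ 455.  -263.4  124.   161.5   -0.1] mate [ 452.3 -226.6   36.1   31.3    2.1]
    centre from mate [ 453.7 -264.6]
scene middle tray [449.6  -2.7 123.9 160.3  -6.9] mate [451.   34.2  46.6  40.1  -7.9]
    centre from mate [445.8  -3.4]
scene square tray [ 641.6 -232.8  121.3  162.3   -8.1] mate [ 645.3 -196.3   57.5   49.7   -7.9]
    centre from mate [ 640.1 -233.9]
scene broad tra
[... 612 characters left out ...]
 1.   1.6 -0.7  1.1  0.7]
1 (0.636, -0.272, 0.01) [-0.   0.8  0.6  1.6 -0.6  0.8  0.7]
1 (0.637, -0.04, 0.15) [-0.4  0.6  0.6  1.7 -0.4  1.   0.2]
1 (0.637, -0.04, 0.013) [-0.4  0.8  0.5  1.8 -0.5  0.8  0.3]
-1 (0.457, 0.264, 0.18) [-0.3  0.3 -0.3  1.9  0.1  0.9  2.7]
-1 (0.457, 0.264, 0.1) [-0.3  0.5 -0.3  2.   0.2  0.8  2.6]
-1 (0.45, -0.304, 0.15) [-0.4  0.8  1.4  2.  -0.9  1.1 -1.8]
-1 (0.44, -0.04, 0.15) [ 1.1  0.6 -1.3  2.1  0.7  1.   2.4]
-1 (0.636, -0.272, 0.15) [-0.4  1.   1.3  1.6 -1.   1.4 -2.2]
-1 (0.636, -0.272, 0.01) [-0.4  1.3  1.3  1.7 -1.3  1.3 -2.1]
-1 (0.637, -0.04, 0.15) [ 0.8  1.  -1.3  1.6  1.   1.3  2.3]
-1 (0.637, -0.04, 0.013) [ 0.1  0.7 -0.2  1.7  0.2  0.7  2.9]
1.1
```

```bash
cat > act.py <<'E'
from geo import *
from station import env, effector, solver, viewer, workorder, search_frame, tip_of
C=dict(slim=(453.2,-264.6,-.2),middle=(447.6,-3.4,-7.0),square=(640.5,-234.3,-8.1),broad=(640.7,-9.9,-8.2))
BZ=dict(slim=.090,middle=.056,square=.026,broad=0.)
OFF=dict(slim=.011,middle=.010,square=.009,broad=.0085)
def R(yaw,s=1):
    z=s*np.array([np.cos(yaw),np.sin(yaw),0]);y=np.array([0,0,-1.]);return np.stack([np.cross(y,z),y,z],1)
def target(n):
    x,y,a=C[n]; a=np.radians(a); return np.array([x+38*np.sin(a),y-38*np.cos(a)])/1000,a
def st(tag):
    s=env.sense(); print(tag,"t%.2f"%s["t"],"p",np.round(s["ee_pos"],4),"F",np.round(s["wrist_force"],1),"w%.4f"%s["gripper_width"]); return s
def go(x,y,z,yaw,rate): env.movel(np.array([x,y,z]),R(yaw),rate=rate)
def heel(n,xy,yawdeg,bz=None,corr=(0,0),zt=.2):
    bz=BZ[n] if bz is None else bz; ya=np.radians(yawdeg); o=OFF[n]
    zs=max(bz+o+.05,.15)
    s=env.sense()
    if s["t"]<2: env.reach(np.array([*xy,zs+.03]),R(ya))
    else: go(*xy,zs,ya,.35)
    go(*xy,bz+o,ya,.12); st("at heel")
    effector.grasp(20); s=st("gripped")
    if abs(s["gripper_width"]*1000-L[n])>3: print("WIDTH UNEXPECTED"); return
    go(*xy,bz+o+.02,ya,.06); go(*xy,max(zt,bz+o+.05),ya,.2); s=st("lifted")
    if abs(s["gripper_width"]*1000-L[n])>3: print("LOST"); return
    t,a=target(n); t=t+np.array(corr)/1000
    go(*t,.15,a,.35); go(*t,.004+o+.012,a,.12); env.pause(.2); s=st("above"); f0=s["wrist_force"]
    go(*t,.004+o+.0006,a,.03); s=st("down")
    effector.release(); env.pause(.2); st("released")
    go(*t,.004+o+.02,a,.06); go(*t,.16,a,.25); st("up")
def look(tag):
    o={}
    for c in ["top","scene"]:
        p,d=viewer.read_camera(c); cv2.imwrite(f"pics/{c}{tag}.png",p[:,:,::-1]); np.save(f"pics/{c}{tag}.npy",d); o[c]=(p[:,:,::-1].copy(),d)
    return o
def compare(n,o):
    for c,(img,d) in o.items():
        x,y,a=C[n]; a=np.radians(a); v=np.array([-np.sin(a),np.cos(a)])
        m=top_face(c,d,(np.array([x,y])+38*v)/1000,H[n]+.004)
        h=top_face(c,d,(np.array([x,y])-38*v)/1000,H[n]+.004)
        D=m[0][:2]-h[0][:2]; u=np.array([np.cos(a),np.sin(a)])
        print(c,n,"mate",m,"heel",h,"along x %.1f along y %.1f"%(D@u,D@v))
E
python3 - <<'E'
from act import *
heel("slim",(.4574,.2636),12.0)
o=look("1"); compare("slim",o)
for c,(i,d) in o.items():
    for n,h in dict(middle=.09,square=.056,broad=.026).items(): print(c,n,top_face(c,d,(.457,.264),h))
E
```

```text
at heel t3.38 p [0.4578 0.264  0.1014] F [-0.2  0.3 -0.5] w0.0919
gripped t4.28 p [0.4574 0.2636 0.101 ] F [0.5 0.1 0.1] w0.0335
lifted t5.31 p [0.4568 0.2634 0.1993] F [-0.9 -0.4 -1.5] w0.0335
above t8.46 p [ 0.4535 -0.3028  0.0276] F [ 1.1 -0.8 -0.8] w0.0339
down t8.99 p [ 0.4529 -0.3026  0.0153] F [ 0.3  0.4 -0.3] w0.0339
released t10.15 p [ 0.4531 -0.3026  0.0156] F [-0.   0.5  0.3] w0.0919
up t11.28 p [ 0.4526 -0.3019  0.1591] F [ 0.1 -0.4 -0.2] w0.0919
top slim mate (array([ 4.533e+02, -2.279e+02,  3.360e+01,  2.900e+01, -4.000e-01]), 327) heel (array([ 4.527e+02, -3.033e+02,  3.330e+01,  3.070e+01, -1.000e-01]), 330) along x 0.3 along y 75.4
scene slim mate (array([ 4.534e+02, -2.271e+02,  3.940e+01,  3.050e+01,  1.000e-01]), 161) heel (array([ 451.8, -302.1,   36.6,   30.4,    3.6]), 156) along x 1.3 along y 75.0
top middle (array([456.9, 262.7,  43.4,  40.7,  15.9]), 608)
top square (array([457.5, 262.8,  54.3,  48.4,  17.3]), 255)
top broad (array([443.3, 247.2,  71.3,  39.5, -30. ]), 158)
scene middle (array([455.1, 263. ,  45.4,  41.8,  17.3]), 276)
scene square (array([456.4, 263.5,  56.4,  50.1,  16.8]), 179)
scene broad (array([465.6, 249.1,  30.3,  69.8, -39.8]), 99)
```

View pics/top1.png

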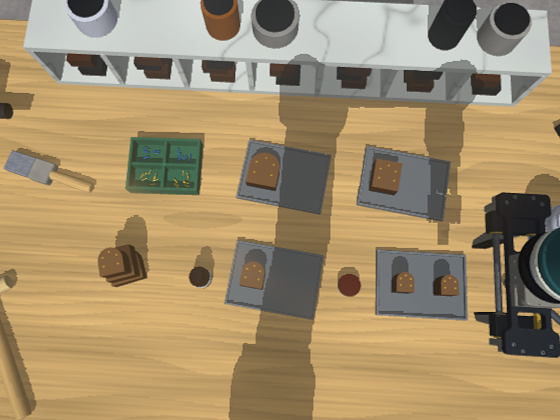

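View pics/scene1.png

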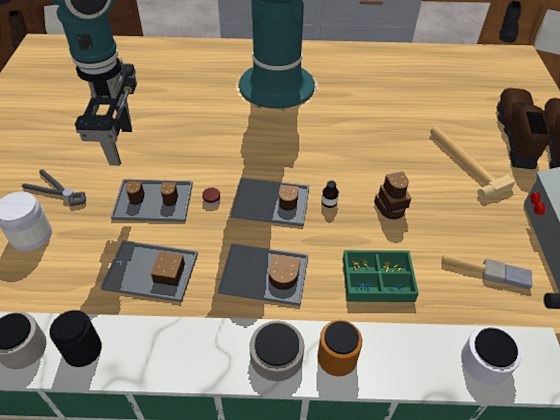

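The slim heel stands next to its mate (449,285 and 404,282 px in the top view), within about 1 mm. The stack has not moved. Next is the middle heel.

Run:
```python
from act import *
heel("middle",(.4566,.2629),16.2)
o=look("2"); compare("middle",o); compare("slim",o)
for c,(i,d) in o.items():
    for n,h in dict(square=.056,broad=.026).items(): print(c,n,top_face(c,d,(.457,.264),h))
```

```text
at heel t13.99 p [0.4571 0.263  0.0665] F [-0.3  0.4  0.3] w0.0916
gripped t14.78 p [0.4567 0.2629 0.0661] F [-0.2  0.5 -0.1] w0.0442
lifted t15.97 p [0.4558 0.2626 0.199 ] F [-0.2  0.  -0.7] w0.0437
above t18.39 p [ 0.4434 -0.041   0.0266] F [-0.2 -0.  -0.7] w0.0440
down t18.93 p [ 0.4428 -0.0412  0.0143] F [ 0.6 -0.  -1. ] w0.0439
released t19.96 p [ 0.443  -0.0411  0.0146] F [ 0.4  0.3 -0.3] w0.0918
up t21.08 p [ 0.4423 -0.0407  0.1592] F [-0.2  0.2 -1.4] w0.0919
top middle mate (array([0., 0., 0., 0., 0.]), 0) heel (array([0., 0., 0., 0., 0.]), 0) along x 0.0 along y 0.0
scene middle mate (array([450.8,  34.2,  46.2,  40.1,  -7.9]), 257) heel (array([442.1, -40.8,  48.9,  39.9,  -6.4]), 259) along x -0.5 along y 75.5
top slim mate (array([ 4.532e+02, -2.270e+02,  3.380e+01,  3.060e+01, -4.000e-01]), 328) heel (array([ 4.527e+02, -3.026e+02,  3.330e+01,  3.210e+01, -1.000e-01]), 337) along x 0.2 along y 75.6
scene slim mate (array([ 452.1, -227.2,   36.4,   30.3,    1. ]), 162) heel (array([ 452. , -302.1,   36.2,   30.9,    2.1]), 161) along x -0.2 along y 74.9
top square (array([457.5, 262.4,  54.2,  49.7,  17.6]), 914)
top broad (array([449. , 260.3,  44.9,  56.4,  19.9]), 156)
scene square (array([456.3, 263.1,  57.4,  50.3,  17.6]), 445)
scene broad (array([457.4, 237.5,  49.4,  10. ,  17.2]), 56)
```

View pics/top2.png

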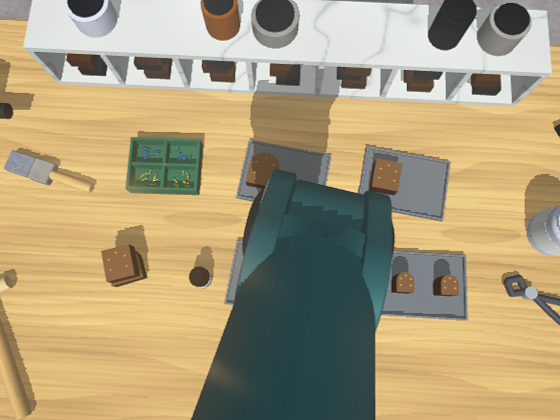

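View pics/scene2.png

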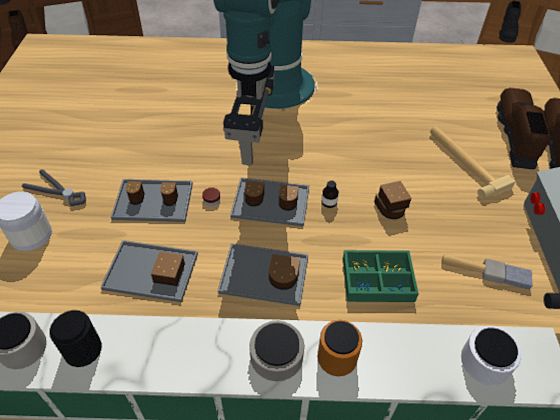

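The middle heel stands in its tray (254,193 px in the scene view). The arm hides it in the top view, and the scene camera puts it within 0.5 mm. Next is the square heel.

Run:
```python
from act import *
heel("square",(.4571,.2627),17.6)
o=look("3"); compare("square",o); compare("middle",o)
for c,(i,d) in o.items():
    for n,h in dict(broad=.026).items(): print(c,n,top_face(c,d,(.457,.264),h,rad=.05))
```

```text
at heel t23.31 p [0.4577 0.2629 0.0356] F [-0.6  0.6  0.2] w0.0916
gripped t23.97 p [0.4572 0.2628 0.0351] F [ 0.9 -0.1  1.3] w0.0540
lifted t25.32 p [0.4563 0.2623 0.1989] F [-0.5 -0.1 -0.5] w0.0542
above t28.48 p [ 0.6356 -0.2721  0.0258] F [ 0.2 -0.1 -0. ] w0.0538
down t29.02 p [ 0.635  -0.2718  0.0132] F [ 0.2 -0.3 -0.8] w0.0540
released t29.93 p [ 0.6352 -0.2719  0.0136] F [-1.1  0.2 -0.1] w0.0919
up t31.06 p [ 0.6344 -0.2712  0.1587] F [ 0.1 -0.7  0.1] w0.0919
top square mate (array([ 645.8, -197.7,   55.7,   48.3,   -8.3]), 770) heel (array([ 635.4, -271.2,   55.4,   49.2,   -8.7]), 577) along x -0.1 along y 74.2
scene square mate (array([ 644.4, -196.6,   55.7,   48.9,   -7.9]), 597) heel (array([ 634.3, -270.2,   57.4,   51.1,   -8. ]), 589) along x -0.4 along y 74.3
top middle mate (array([452.4,  33.9,  43.5,  40. ,  -7. ]), 533) heel (array([442.7, -41.5,  43.5,  40. ,  -7.1]), 532) along x 0.4 along y 76.0
scene middle mate (array([450.8,  34.2,  46.2,  40.1,  -7.9]), 262) heel (array([441.1, -40.7,  46.9,  39.9,  -6.4]), 257) along x 0.5 along y 75.5
top broad (array([457.4, 262.8,  62.3,  57.5,  20.1]), 1012)
scene broad (array([455.8, 262.9,  64. ,  58.9,  20.2]), 507)
```

View pics/top3.png

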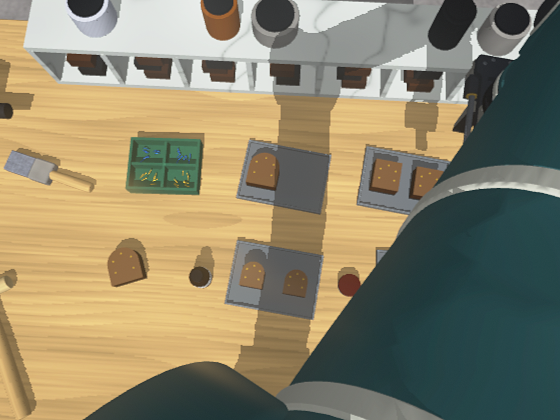

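View pics/scene3.png

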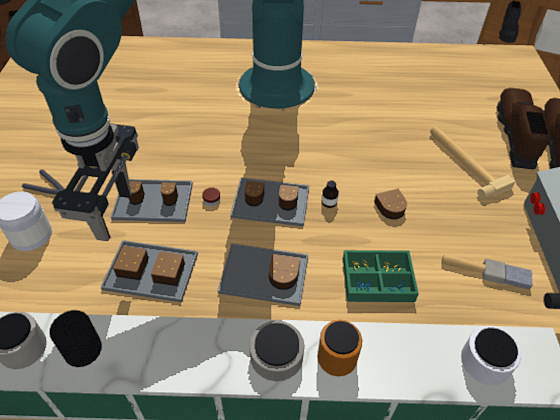

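The square heel is in its tray (130,263 px in the scene view) and the yaw matches. The broad heel is now fully visible at (457,263) mm, yaw 20°.

Run:
```python
from act import *
heel("broad",(.4568,.2629),20.1,corr=(-.2,-.6))
s=env.sense(); p=s["ee_pos"]
env.movel(np.array([.30,.50,.25]),R(.4),rate=.3)
st("parked")
o=look("4")
for n in T: compare(n,o)
for n in ("dye_bottle","wax_tin"): print(n,[np.round(tip_of(c,n)[0]["at"],4) for c in o])
```

```text
at heel t34.24 p [0.4573 0.2632 0.0091] F [-0.3  0.8 -0.6] w0.0918
gripped t34.80 p [0.457  0.263  0.0087] F [-1.4  0.5  2.8] w0.0615
lifted t36.29 p [0.456  0.2625 0.1989] F [-0.4 -0.5 -2.2] w0.0619
above t38.87 p [ 0.6356 -0.0481  0.0252] F [-0.4  1.5 -1.3] w0.0619
down t39.40 p [ 0.6348 -0.048   0.0128] F [-0.3 -1.  -0.1] w0.0617
released t40.21 p [ 0.6351 -0.0482  0.0131] F [1.  0.2 0.9] w0.0918
up t41.34 p [ 0.6342 -0.0477  0.1588] F [-0.1 -0.2 -0.2] w0.0921
parked t43.65 p [0.301  0.4989 0.2499] F [ 0.5 -0.1  0.6] w0.0917
top slim mate (array([ 4.532e+02, -2.270e+02,  3.390e+01,  3.070e+01, -4.000e-01]), 326) heel (array([ 4.527e+02, -3.026e+02,  3.330e+01,  3.210e+01, -1.000e-01]), 333) along x 0.2 along y 75.6
scene slim mate (array([ 452.3, -226.6,   36.1,   31.4,    2.1]), 161) heel (array([ 452. , -301.5,   36.2,   32.1,    2.1]), 161) along x 0.0 along y 74.9
top middle mate (array([452.4,  33.9,  43.5,  40. ,  -7. ]), 533) heel (array([442.7, -41.5,  43.5,  40. ,  -7.1]), 536) along x 0.4 along y 76.0
scene middle mate (array([452. ,  34. ,  48.8,  40.1,  -7.9]), 264) he
[... 151 characters left out ...]
el (array([ 635. , -271.9,   55.6,   49.2,   -8.1]), 781) along x 0.1 along y 75.3
scene square mate (array([ 645. , -196.2,   56.9,   49.8,   -7.9]), 602) heel (array([ 634.1, -271. ,   57.2,   49.6,   -8. ]), 585) along x 0.3 along y 75.6
top broad mate (array([646.4,  27.1,  62.3,  56. ,  -8.4]), 894) heel (array([634.6, -47.8,  63.5,  55.9,  -8. ]), 912) along x 1.0 along y 75.8
scene broad mate (array([645.2,  27.7,  63.8,  56.1,  -8.1]), 709) heel (array([633.1, -47.3,  63.1,  56.2,  -8.3]), 696) along x 1.3 along y 76.0
dye_bottle [array([ 4.44e-01,  1.25e-01, -4.00e-04]), array([0.4395, 0.1258, 0.0018])]
wax_tin [array([ 0.4408, -0.1356, -0.0008]), array([ 0.446 , -0.1337, -0.0017])]
```

View pics/top4.png

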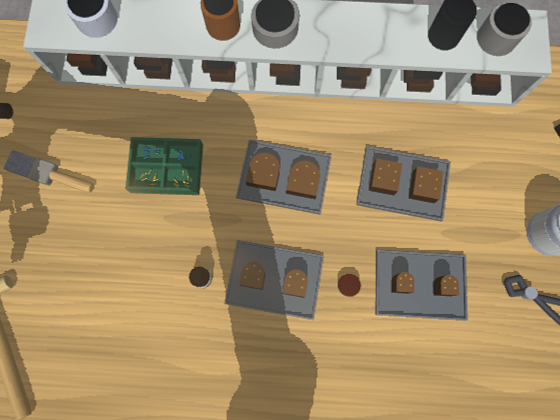

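View pics/scene4.png

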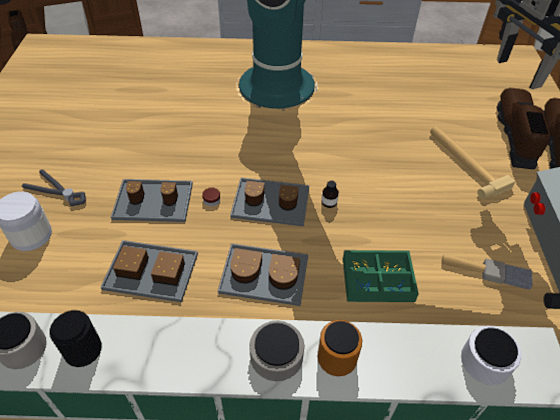

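The top view shows each heel standing beside its mate: broad (303,177), square (427,184), middle (295,281) and slim (449,285) px. All measure within about 1.6 mm and 1.5° of the goal, except for the coarse yaw from the scene view. The bottle and the tin have not moved. I'm handing the job in.

Run:
```python
from station import workorder
print(workorder.finish_job())
```

```text
the job is handed in; nothing more can be done
None
```

I took the stack apart from the top (slim, middle, square, broad) and set each heel upright in the empty half of its mate's tray. Each was lowered to about 0.6 mm above the tray floor before release. The job was handed in at about 44 s on the robot's clock.

**Position:** with the arm parked clear, both cameras put every heel within about 1.6 mm of being lined up with its mate. Heel-to-mate spacing measured 74.9–76.0 mm, against 76 mm wanted.

**Facing:** the flat fronts point the same way as the mates'. From above, the yaw differences are at most 0.4°. The scene camera showed a 1.5° difference for the middle heel, but its view of that small face is coarse.

**Disagreements:** the largest was the middle heel's front-to-back offset, 0.4 mm in the top camera and 1.6 mm in the scene camera. The broad heel's offset was 1.0–1.3 mm in both. I left both as they were, since they are within the cameras' 2 mm calibration.

**Bystanders and forces:** the dye bottle and wax tin were found where they started, within the networks' 4 mm accuracy. Sampled wrist forces stayed under about 4 N.

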